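# Clip the trimming tool back into its rack

### The job

Put the blue-banded trimming tool away in the clip rack. Holding it at a slant with the blue-band end raised, first tuck its round butt under the yellow hood as far as it goes; then gently press the shaft down until the spring fingers snap around it at the blue band and it lies level, fully home. Let go of it, and leave the other loose things on the bench where they are.

Things in the scene. Friction and masses are not known exactly. Their poses are not given: they have to be found in the camera images.
- tool_mid (a point): middle of the tool to put away: straight round light-wood handle, 16 mm diameter, 170 mm long, with hemispherical butt and a blue band; flat wire loop (28 mm wide) reaching 140 mm from here; 40 to 85 g. Point on the axis, 85 mm from the butt's end. x runs along the handle from butt to loop; roll is of no account. Starts level in a lane of the cradle, axis 34 mm above the table
- tool_band (a point): middle of the tool's 16 mm long blue band, on the handle's axis, 63 mm from tool_mid towards the loop; same axes as tool_mid
- tool_butt (a point): centre of the tool's hemispherical butt (radius 8 mm), on the axis, 77 mm from tool_mid away from the loop; same axes as tool_mid
- rack: clip rack, fixed to the table: wooden base 220 x 70 x 12 mm, origin at the centre of its underside, z up, x along the stored tool from hood (at x -85 mm) to spring clip (at x +55 mm); nothing between the two above the base. The stored tool lies level, its axis 52 mm above the table. More than 80 N on the rack damages it
- hood (a point): where the butt's centre lies when stored; axes as rack. Grey pocket with yellow roof, open to rack +x: floor 8 mm below, back wall 8 mm behind (-x), side walls 22 mm apart, mouth 14 mm ahead, flared cheeks to 19 mm ahead. Roof's underside 10 mm above the point at the back, rising at 22 degrees to 18 mm at the mouth; its top at most 26 mm above. A tool slanted 18 degrees slides in along its axis
- clip (a point): where the band's middle lies when stored; axes as rack. Two steel spring fingers (16 mm long in x) at +y and -y, hinged 22 mm below; nubs 7 mm above the point, 11 mm apart; lips flare to a mouth 28 mm wide, 19 mm above. Rigid seat 8 mm below. Pushing the shaft straight down with 5 to 15 N snaps it in; resting unpressed on the lips, the shaft is 12 to 15 mm too high here
- cradle: fixed wooden cradle where the tools start: plate 130 x 170 x 6 mm, origin at the centre of its underside; cross bars at x -46 and +46 mm (12 mm wide, 33 mm high) with notches 20 mm wide for two lanes along x at y -45 and +45 mm, notch floors 26 mm above the table. Between the bars fingers can go down to the plate
- plain_tool: a dark-wood trimming tool of the same size without a band, in the cradle's other lane; stays there. Origin and axes as tool_mid
- bowl: terracotta bowl, 110 mm wide, 50 mm high, origin under its centre; stays
- cup: white cup, 70 mm wide, 75 mm high, origin under its centre; stays
- mug: blue mug, 80 mm wide, 90 mm high, origin under its centre; stays
- jar: amber glaze jar with white cap, 64 mm wide, 85 mm high, origin under its centre; stays
- slat: flat light-wood thickness strip 240 x 25 x 6 mm, origin under its centre, length along x; stays
- rib: flat wooden throwing rib 60 x 60 x 6 mm, origin under the centre of its round part; stays
There are look-alikes about, which are no part of the job. Leave any turquoise look-alike of the rack alone.

How it is judged (in metres and radians):
On the way:
1. the butt is tucked under the hood, within 8 mm of the back, while the band end is still raised above the spring fingers (at least 7 mm above home), between their lips (x of tool_butt in the frame of hood between -0.005 and 0.008 m and y of tool_butt in the frame of hood between -0.006 and 0.006 m and z of tool_butt in the frame of hood between -0.004 and 0.008 m and z of tool_band in the frame of clip above 0.007 m and y of tool_band in the frame of clip between -0.01 and 0.01 m), for 0.1 s.
At the end, for the whole second after the job is handed in: the blue band is down in the clip (within 3 mm sideways and in height), and the butt is under the hood (within 8 mm of the back wall, 5 mm sideways, 4 mm in height); the tool is released (z of tool_band in the frame of clip between -0.003 and 0.003 m and y of tool_band in the frame of clip between -0.003 and 0.003 m and x of tool_butt in the frame of hood between -0.004 and 0.008 m and y of tool_butt in the frame of hood between -0.005 and 0.005 m and z of tool_butt in the frame of hood between -0.004 and 0.004 m); the robot touches nothing.
It fails at once if the rack was loaded with more than 80 N (contact force between rack and anything else above 80 N).
It fails at once if another loose thing was moved by more than 25 mm (distance of any of plain_tool, bowl, cup, mug, jar, slat, rib from where it was at the start of the episode above 0.025 m).
It also fails if it takes over 48 s, if anything falls off the work surface, if the arm or the gripper's body presses on something with over 40 N, if the wrist force passes 120 N, or if a joint passes its speed limit or range.

### The arm

A 6-joint arm with a two-finger parallel gripper is mounted at the origin on the work surface. World frame = base frame: x ahead of the robot, y to its left, z up, the work surface at z = 0. Lengths are in mm, angles in rad, forces in N, time in s.
With the tool pointing down it reaches from about 375 to 925 mm from the base axis. Payload 5.7 kg.
Tool frame: the origin (TCP) lies between the finger pads; the fingertips stand 8 mm ahead of it and the grasp point (between the pads) lies 11 mm behind it; z points along the fingers, y is the line along which they close (so a half turn about z gives the same grasp; the last joint's range is limited). The gripper opens to 88 mm and grips with 3 to 60 N. Pads are 20 mm wide; open, the fingers measure 115 mm over their backs; the gripper's body (75 mm by 178 mm) begins 61 mm behind the grasp point.
Start: joints at [-1.268, 0.359, 1.51, -0, 1.272, -0.115], TCP at [243.432, -548.365, 230.623] pointing down, gripper open.
Joint ranges: [-2.97, 2.97], [-1.01, 2.36], [0.21, 2.38], [-0.96, 4.11], [0.2, 2.71], [-2.98, 2.98]. Speed limits (rad/s): [2.39, 2.39, 3.14, 3.14, 3.14, 3.14].

### API

Orientations are given as a unit quaternion [w, x, y, z].
In Python, from plant import status, cams, robot, look_for, trace, spot_point gives the robot as it stands. The module is installed in compiled form; this text tells all that it offers.
- The arm moves only by the tool apply_moves, never from a script. Its argument "targets" is a list of rows, each a list of 7 numbers: the shift along the tool's x, y, z scaled (see below), then the turn, a rotation vector about the tool's x, y, z scaled (see below), then the opening, from -1 (shut) to 1 (fully open). A call has 1 to 10 rows; each row shifts and turns the commanded pose from where the row before left it, along the tool's axes as they then stand; what a row does not reach is not made up. The controller multiplies each number of a shift by 2 cm and each number of a turn by 2 pi rad. A row lasts 1/10 s, in which the tool goes at most 50 mm and 8.59 degrees, less where a joint would pass 70% of its speed; a pose out of reach is approached as far as the arm can. A call with a number of a shift or a turn outside -1 to 1 is refused whole. A call with a gripper value outside its range is refused whole. The fingers move at their own pace and stop on an object; "grip_force" is the grip in N (left out, the last holds). Time passes only in rows, so rows that do not move let the fingers close. It gives the time, the measured TCP pose, the force, the opening and the grip force at its end, in the units of the state.
- status.state(): the state, without advancing time (a new reading comes with each control period).
- cams.get_image(name): name is "side" or "top" or "wrist"; returns the picture (400x640x3 uint8, blue, green, red); there is no depth.
- cams.camera_params(name): a dict with "vfov" (degrees; the focal length in pixels is half the picture's height over the tangent of half this angle, whatever the lens; pixels are square), "cx", "cy" (the principal point, pixels), "position" and "attitude" of the camera in the world; the wrist camera has in their place "tool_from_camera" (4x4, takes a point from camera to tool coordinates, whose origin is the TCP and whose axes are the flange's). Camera axes: x right, y down, z forward; pixel columns grow to the right and rows downward; lengths in mm; the calibration is good to about 2 mm. A picture is of the moment at which its call begins: read the wrist's pose just before it. camera_params takes no time and is no camera call.
- robot.sign_off(): hands the job in; it is judged then, once.
Trained networks look in the newest picture that a camera, given by its name, has taken for a name from the list of things; names that differ only in an ending like _2 or _b are one class to them, and where a whole thing is asked for, a point or a joint stands for the part that bears it (a point fixed in the world has none). Each returns a list of dicts, best first, with "score" (0 to 1); they miss things now and then, are a little off and sometimes report something else, mostly with a low value. They report only what shows in the picture. A call takes as long as a camera call. They do not tell look-alikes from the thing itself.
- look_for(camera, target): "extent" ([left, top, right, bottom] in pixels, round what is visible of it).
- trace(camera, target): "pixels" (400x640 bool, what is visible of it) and "extent" ([left, top, right, bottom] in pixels, round what is visible of it).
- spot_point(camera, target): "location" ([column, row] in pixels: a listed point, or the origin of a listed thing).
The state is a dict: "clock": time; "qpos": joint angles; "qvel": joint speeds; "joint_torque": joint torques, N m; "tcp_pos": TCP position; "tcp_rot": TCP orientation; "wrist_force": force on the tool from outside, world axes, zero at the start; "torque": the same for the moment, N m; "gripper_width": finger opening in mm; "gripper_force": force on a finger pad.
Only numpy, scipy, OpenCV 4.12 (cv2) and the standard library are available. Lean on these libraries where they do the work, as an engineer would, in place of code of your own. Each camera call takes 0.05 s, during which the arm holds its last target. There are 200 camera calls.

## Working session

There is one attempt and no reset: what is moved stays moved. The work goes in short steps, Python scripts to look and compute and a tool call to move; the robot and the scene stay as the last step left them, time stands still between calls to the robot, and variables do not carry over. Pictures are saved under pics/ and viewed, at most 10 in all, crops included, and the job is handed in when it is done.

Besides the shell and the picture viewer there is one more tool, called after "Request:" by a JSON object that holds its "method" and its "body". apply_moves: Moves the arm, as the interface text tells. Its arguments: {"type":"object","properties":{"targets":{"type":"array","items":{"type":"array","items":{"type":"number"}}},"grip_force":{"type":"number"}},"required":["targets"]}

```bash
mkdir -p pics; ls; cat > h.py <<'E'
import numpy as np, cv2
from plant import status, cams, robot, look_for, trace, spot_point
from scipy.spatial.transform import Rotation as R
def q2R(q): q=np.array(q); return R.from_quat([q[1],q[2],q[3],q[0]]).as_matrix()
E
python3 - <<'E'
from h import *
for c in ["top","side"]:
    im=cams.get_image(c); cv2.imwrite(f"pics/{c}0.png",im)
    print(c,cams.camera_params(c))
    for t in ["tool_mid","tool_band","tool_butt","rack","hood","clip","cradle","plain_tool"]:
        print(t,[(np.round(d["location"],1).tolist(),round(d["score"],2)) for d in spot_point(c,t)])
print(cams.camera_params("wrist")); print(status.state())
E
```

```text
pics
top {'vfov': 48.059406734410345, 'cx': 317.0249977472208, 'cy': 194.17249257956792, 'position': array([ 267.45746937,   26.11063452, 1520.86806282]), 'attitude': array([ 0.05456573, -0.70352243,  0.70640506, -0.05541353])}
tool_mid [([268.8, 176.8], 0.69), ([245.1, 182.6], 0.56)]
tool_band [([239.2, 163.5], 0.84)]
tool_butt [([248.7, 205.5], 0.65)]
rack [([239.0, 252.3], 0.91), ([357.6, 168.3], 0.81), ([364.1, 252.3], 0.72)]
hood [([247.3, 277.9], 0.71), ([365.8, 192.8], 0.67)]
clip [([361.5, 235.1], 0.89), ([355.1, 152.3], 0.65), ([230.4, 234.4], 0.65), ([324.2, 168.3], 0.25)]
cradle [([258.8, 183.9], 0.63)]
plain_tool [([269.9, 177.4], 0.62)]
side {'vfov': 55.144611572231256, 'cx': 315.8682231539316, 'cy': 195.348484324778, 'position': array([ -42.01042761,  740.73036745, 1086.65637613]), 'attitude': array([ 0.11080168, -0.28871171,  0.89380745, -0.32477189])}
tool_mid [([262.5, 235.5], 0.79), ([324.0, 166.4], 0.48)]
tool_band [([247.8, 226.6], 0.72)]
tool_butt [([284.7, 240.7], 0.79), ([354.6, 117.3], 0.21)]
rack [([381.8, 195.0], 0.95), ([314.5, 273.9], 0.85), ([320.4, 165.0
[... 680 characters left out ...]
ck': 0.9, 'qpos': array([-1.26808349e+00,  3.58772794e-01,  1.51037972e+00,  1.21327141e-06,
        1.27250726e+00, -1.15104373e-01]), 'qvel': array([ 0.00101917, -0.00064649, -0.00075718,  0.00125005, -0.00119878,
        0.00142692]), 'joint_torque': array([-2.98043276e-03, -5.15339291e+01, -2.71128380e+01,  6.71980111e-02,
        2.45352939e-02, -1.69554500e-05]), 'tcp_pos': array([ 243.44478939, -548.3707432 ,  230.64672616]), 'tcp_rot': array([-3.34666743e-05,  9.78257881e-01,  2.07392182e-01, -2.56615443e-06]), 'wrist_force': array([0.39742682, 0.2064614 , 0.05779751]), 'torque': array([ 0.06187213, -0.01569213,  0.03233407]), 'gripper_force': 0.0, 'gripper_width': 87.79660650466751}
```

```bash
python3 - <<'E'
from h import *
a=cv2.imread("pics/top0.png")[120:320,180:440]; b=cv2.imread("pics/side0.png")[80:320,200:480]
a=cv2.resize(a,None,fx=3,fy=3,interpolation=cv2.INTER_CUBIC); cv2.imwrite("pics/topc.png",a)
cv2.imwrite("pics/sidec.png",cv2.resize(b,None,fx=2.5,fy=2.5,interpolation=cv2.INTER_CUBIC))
E
```

```text
(no output)
```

View pics/topc.png

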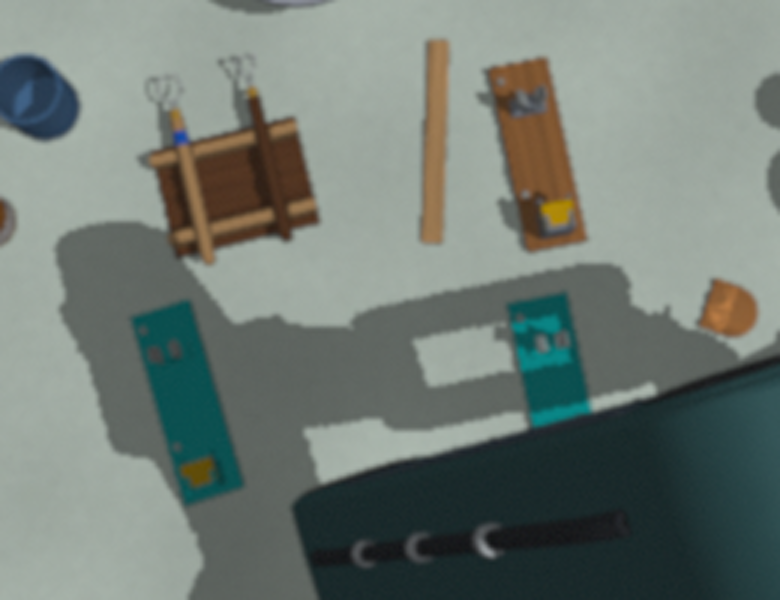

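View pics/sidec.png

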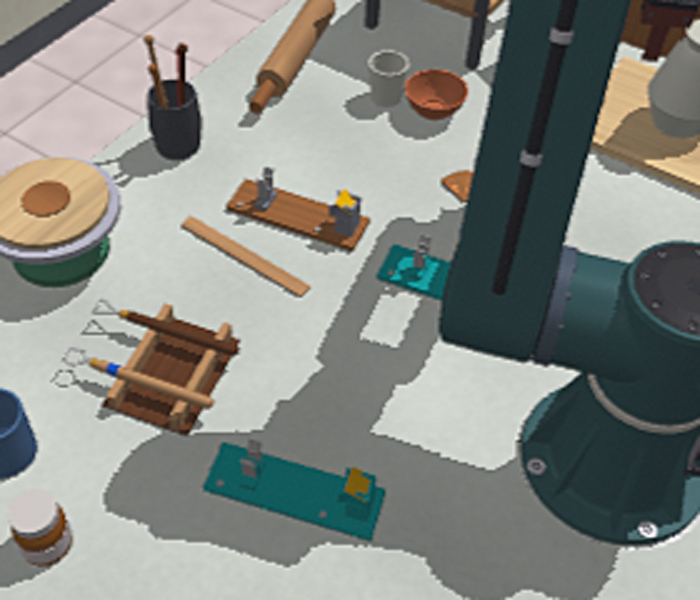

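View pics/top0.png

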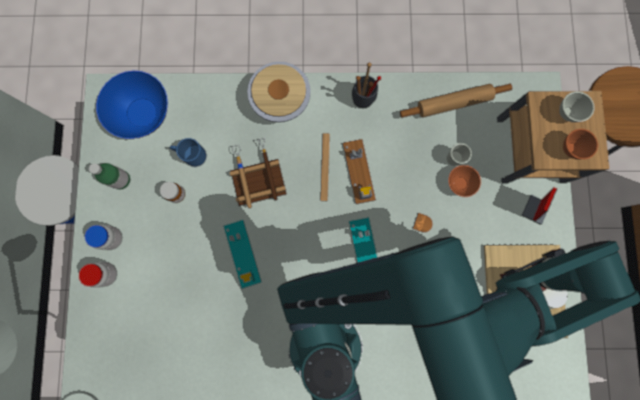

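The top crop shows three racks: turquoise at top-image (239,252) and (364,252), and wooden at (358,168). The wooden one fits the description (wooden base) and the turquoise ones are look-alikes. Of the two tools in the cradle, the light-wood one with the blue band is in the left lane, at about (245,182) with the band at (240,164). The dark one, at (268,176), is plain_tool.

```bash
cat >> h.py <<'E'
def cam(name,st=None):
    p=cams.camera_params(name); f=200/np.tan(np.radians(p["vfov"]/2))
    if name=="wrist":
        T=np.array(p["tool_from_camera"]); Rt=q2R(st["tcp_rot"])
        return f,p["cx"],p["cy"],Rt@T[:3,3]+st["tcp_pos"],Rt@T[:3,:3]
    return f,p["cx"],p["cy"],np.array(p["position"]),q2R(p["attitude"])
def ray(C,px): 
    d=C[4]@np.array([(px[0]-C[1])/C[0],(px[1]-C[2])/C[0],1]); return C[3],d/np.linalg.norm(d)
def onz(C,px,z): o,d=ray(C,px); return o+d*(z-o[2])/d[2]
def tri(r):
    A=sum(np.eye(3)-np.outer(d,d) for o,d in r); b=sum((np.eye(3)-np.outer(d,d))@o for o,d in r); return np.linalg.solve(A,b)
def proj(C,P): v=C[4].T@(np.array(P)-C[3]); return np.array([C[0]*v[0]/v[2]+C[1],C[0]*v[1]/v[2]+C[2]])
E
python3 - <<'E'
from h import *
T=cam("top");S=cam("side")
for n,a,b,z in [("mid",(245.1,182.6),(262.5,235.5),34),("band",(239.2,163.5),(247.8,226.6),34),("butt",(248.7,205.5),(284.7,240.7),34),
 ("rack",(357.6,168.3),(320.4,165),0),("hood",(365.8,192.8),(339.3,167.2),52),("clip",(355.1,152.3),(309.7,153.1),52),("cradle",(258.8,183.9),(268.7,226.1),0)]:
    print(n,np.round(onz(T,a,z)),np.round(onz(S,b,z)),np.round(tri([ray(T,a),ray(S,b)])))
E
```

```text
mid [541. 266.  34.] [530. 273.  34.] [542. 267.  19.]
band [607. 287.  34.] [595. 274.  34.] [598. 281.  43.]
butt [463. 252.  34.] [458. 246.  34.] [459. 250.  39.]
rack [ 596. -117.    0.] [ 584. -132.    0.] [ 586. -120.   11.]
hood [ 502. -138.   52.] [ 490. -122.   52.] [ 504. -142.   27.]
clip [ 640. -105.   52.] [ 626. -119.   52.] [ 629. -108.   61.]
cradle [543. 224.   0.] [557. 215.   0.] [542. 224.  21.]
```

Request:
{"method": "apply_moves", "body": {"targets": [[0.94,-0.51,0.1,0,0,0,0],[0.94,-0.51,0.1,0,0,0,0],[0.94,-0.51,0.1,0,0,0,0],[0.94,-0.51,0.1,0,0,0,0],[0.94,-0.51,0.1,0,0,0,0],[0.94,-0.51,0.1,0,0,0,0],[0.94,-0.51,0.1,0,0,0,0],[0.94,-0.51,0.1,0,0,0,0],[0.94,-0.51,0.1,0,0,0,0],[0.94,-0.51,0.1,0,0,0,0]]}}

```text
clock: 1.9
tcp_pos: [374.6, -376.8, 210.5]
tcp_rot: [-0.0, 0.978, 0.208, 0.0]
wrist_force: [0.5, 0.7, 0.1]
gripper_width: 44.1
gripper_force: 0.0
```

Request:
{"method": "apply_moves", "body": {"targets": [[0.94,-0.51,0.1,0,0,0,0],[0.94,-0.51,0.1,0,0,0,0],[0.94,-0.51,0.1,0,0,0,0],[0.94,-0.51,0.1,0,0,0,0],[0.94,-0.51,0.1,0,0,0,0],[0.94,-0.51,0.1,0,0,0,0],[0.94,-0.51,0.1,0,0,0,0],[0.94,-0.51,0.1,0,0,0,0],[0.94,-0.51,0.1,0,0,0,0],[0.94,-0.51,0.1,0,0,0,0]]}}

```text
clock: 2.9
tcp_pos: [504.5, -207.2, 190.5]
tcp_rot: [-0.0, 0.978, 0.208, -0.0]
wrist_force: [-0.9, -0.4, 0.1]
gripper_width: 43.7
gripper_force: 0.0
```

Request:
{"method": "apply_moves", "body": {"targets": [[0.94,-0.51,0.1,0,0,0,0],[0.94,-0.51,0.1,0,0,0,0],[0.94,-0.51,0.1,0,0,0,0],[0.94,-0.51,0.1,0,0,0,0],[0.94,-0.51,0.1,0,0,0,0],[0,0,0,0,0,0.01,0],[0,0,0,0,0,0.01,0],[0,0,0,0,0,0.0092,0],[0,0,0,0,0,0,0],[0,0,0,0,0,0,0]]}}

```text
clock: 3.9
tcp_pos: [569.2, -123.7, 180.6]
tcp_rot: [-0.0, 0.993, 0.118, -0.0]
wrist_force: [-0.1, -0.4, 0.2]
gripper_width: 44.1
gripper_force: 0.0
```

```bash
cat > look.py <<'E'
from h import *
import sys
n=sys.argv[1]; st=status.state(); im=cams.get_image("wrist"); cv2.imwrite(f"pics/{n}.png",im); C=cam("wrist",st)
np.save(f"pics/{n}.npy",np.array([st["tcp_pos"],q2R(st["tcp_rot"])[:,0],q2R(st["tcp_rot"])[:,1]]))
print(st["clock"],st["tcp_pos"],q2R(st["tcp_rot"]).round(4).tolist(),st["wrist_force"],st["gripper_width"])
for a in sys.argv[2:]:
    t,z=a.split(":")
    for d in spot_point("wrist",t): print(t,np.round(d["location"],1),round(d["score"],2),onz(C,d["location"],float(z)).round(1))
E
python3 look.py w1 rack:0 hood:52 clip:52
```

```text
3.9 [ 569.19976278 -123.74597582  180.57866183] [[0.9722, 0.2341, -0.0004], [0.2341, -0.9722, 0.0005], [-0.0003, -0.0005, -1.0]] [-0.11771651 -0.44405619  0.18780073] 44.12275905111901
rack [286.7 352.5] 0.7 [ 315.  -134.5    0. ]
rack [322.8 169.8] 0.62 [ 588.  -122.2    0. ]
hood [317.2 255.9] 0.75 [ 501.9 -136.3   52. ]
clip [285.3 352.4] 0.85 [ 365.5 -128.3   52. ]
clip [324.4 123.4] 0.7 [ 640.6 -110.4   52. ]
```

View pics/w1.png

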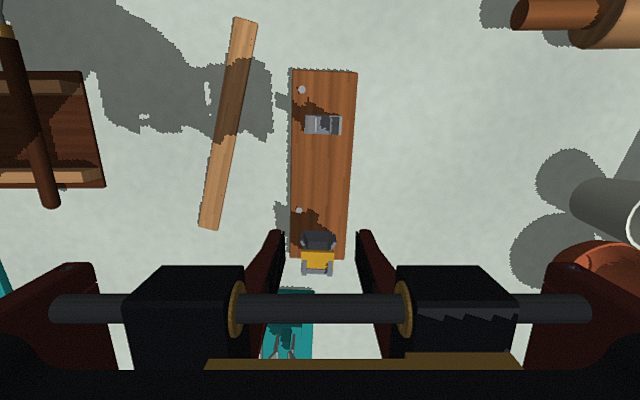

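The wrist view shows the wooden rack with its hood at about (317,258), clip at (324,124), base corners at (289,69), (357,72), (351,259) and (288,258). Next I fit the base numerically.

```bash
cat > rect.py <<'E'
from h import *
import sys
# rectify wrist pic n onto plane z around centre c, yaw th (rad): output u along yaw, v = left; s mm/px
def rectify(n,z,c,th,L,W,s=0.5):
    a=np.load(f"pics/{n}.npy"); Rt=np.column_stack([a[1],a[2],np.cross(a[1],a[2])])
    p=cams.camera_params("wrist"); T=np.array(p["tool_from_camera"]); f=200/np.tan(np.radians(p["vfov"]/2))
    C=(f,p["cx"],p["cy"],Rt@T[:3,3]+a[0],Rt@T[:3,:3])
    u,v=np.meshgrid(np.arange(-L/2,L/2,s),np.arange(W/2,-W/2,-s))
    P=np.stack([c[0]+u*np.cos(th)-v*np.sin(th),c[1]+u*np.sin(th)+v*np.cos(th),np.full_like(u,z)],-1)
    q=(P-C[3])@C[4]; m=np.stack([C[0]*q[...,0]/q[...,2]+C[1],C[0]*q[...,1]/q[...,2]+C[2]],-1).astype(np.float32)
    return cv2.remap(cv2.imread(f"pics/{n}.png"),m[...,0],m[...,1],cv2.INTER_LINEAR),C
E
python3 - <<'E'
from rect import *
c=np.array([578,-121]); th=np.radians(11)
im,C=rectify("w1",12,c,th,260,100)
b,g,r=[im[...,i].astype(float) for i in range(3)]
m=((r-b>25)&(r>60)&(r-g>15)).astype(np.uint8); 
x=np.arange(im.shape[1])*.5-130
# edges per column
up=[];lo=[];xs=[]
for i in range(60,420,4):
    y=np.where(m[:,i])[0]
    if len(y)>40: xs.append(x[i]); up.append(50-y.min()*.5); lo.append(50-y.max()*.5)
xs=np.array(xs)
for e in (up,lo):
    e=np.array(e); k=np.abs(e-np.median(e))<8; 
    for _ in range(4): p=np.polyfit(xs[k],e[k],1); k=abs(e-np.polyval(p,xs))<1.0
    print(p,k.sum(),len(k))
rows=range(60,140,4); print([ (x[np.where(m[j])[0].min()],x[np.where(m[j])[0].max()]) for j in rows][::3])
cv2.imwrite("pics/r1.png",im)
E
```

```text
[1.28205128e-03 3.39307692e+01] 90 90
[ 4.42441454e-04 -3.45117998e+01] 90 90
[(np.float64(-102.0), np.float64(116.5)), (np.float64(-103.5), np.float64(117.0)), (np.float64(-115.5), np.float64(116.5)), (np.float64(-115.5), np.float64(116.5)), (np.float64(-115.5), np.float64(116.5)), (np.float64(-115.0), np.float64(116.5)), (np.float64(-103.5), np.float64(116.5))]
```

View pics/r1.png

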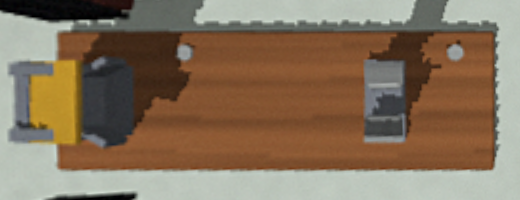

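The rectified view shows the base as a clean 220x69 mm rectangle, with the hood at the left and the clip at the right. That gives rack origin (584.5,-120.0) and yaw 11.05°, hood (501.1,-136.3) and clip (638.5,-109.5). This agrees with spot_point to about 2 mm. On to the cradle.

Request:
{"method": "apply_moves", "body": {"targets": [[0.17,-0.95,0.05,0,0,0,0],[0.17,-0.95,0.05,0,0,0,0],[0.17,-0.95,0.05,0,0,0,0],[0.17,-0.95,0.05,0,0,0,0],[0.17,-0.95,0.05,0,0,0,0],[0.17,-0.95,0.05,0,0,0,0],[0.17,-0.95,0.05,0,0,0,0],[0.17,-0.95,0.05,0,0,0,0],[0.17,-0.95,0.05,0,0,0,0],[0.17,-0.95,0.05,0,0,0,0]]}}

```text
clock: 5.1
tcp_pos: [558.4, 68.8, 170.7]
tcp_rot: [-0.0, 0.993, 0.117, 0.0]
wrist_force: [0.1, 1.0, 0.6]
gripper_width: 43.7
gripper_force: 0.0
```

Request:
{"method": "apply_moves", "body": {"targets": [[0.17,-0.95,0.05,0,0,0,0],[0.17,-0.95,0.05,0,0,0,0],[0.17,-0.95,0.05,0,0,0,0],[0.17,-0.95,0.05,0,0,0,0],[0.17,-0.95,0.05,0,0,0,0],[0.17,-0.95,0.05,0,0,0,0],[0.17,-0.95,0.05,0,0,0,0],[0.17,-0.95,0.05,0,0,0,0],[0,0,0,0,0,0,0],[0,0,0,0,0,0,0]]}}

```text
clock: 6.1
tcp_pos: [549.5, 222.2, 162.6]
tcp_rot: [0.0, 0.993, 0.118, -0.0]
wrist_force: [0.5, 0.7, 0.4]
gripper_width: 43.6
gripper_force: 0.0
```

```bash
python3 look.py w2 tool_mid:34 tool_band:34 tool_butt:34 cradle:0
python3 - <<'E'
from rect import *
im,C=rectify("w2",34,np.array([541,266]),np.radians(13.5),300,200)
cv2.imwrite("pics/r2.png",im)
h=cv2.cvtColor(im,cv2.COLOR_BGR2HSV); m=((h[...,0]>100)&(h[...,0]<130)&(h[...,1]>150)&(h[...,2]>60))
n,l,s,ce=cv2.connectedComponentsWithStats(m.astype(np.uint8))
for i in range(1,n):
    if s[i,4]>50: print(s[i],ce[i]*.5-[150,100])
E
```

```text
6.1 [549.54626214 222.1843056  162.60925564] [[0.9724, 0.2334, -0.0002], [0.2334, -0.9724, -0.0003], [-0.0002, 0.0003, -1.0]] [0.48716657 0.6767439  0.36470306] 43.59759903583922
tool_mid [271.  197.2] 0.78 [536.3 271.7  34. ]
tool_mid [606.9 226. ] 0.35 [588.6 -84.2  34. ]
tool_band [269.2 133.9] 0.68 [598.9 285.4  34. ]
tool_band [606.9 226.5] 0.42 [588.  -84.5  34. ]
tool_butt [608.4 225.8] 0.39 [589.1 -85.6  34. ]
cradle [268.3 134.8] 0.72 [594.9 291.6   0. ]
cradle [318.2 189.9] 0.71 [547.3 224.1   0. ]
cradle [361.7 193.3] 0.64 [555.1 174.1   0. ]
[ 404  174   32   34 1007] [59.89970209 -4.7999007 ]
```

View pics/r2.png

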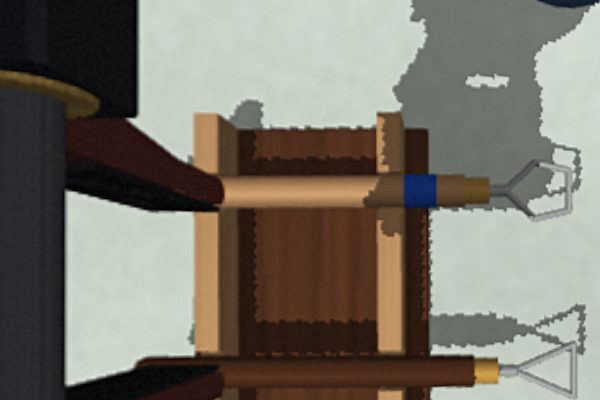

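The rectified view shows the banded handle level at rows 175–207, with the band at columns 404–436. Its yaw is about 14°. That puts the band at (598,285) and the middle at (537,269.5), in agreement with spot_point. I'll grip 25 mm from the middle towards the loop, at (561.3,275.5), TCP z 23, which is clear of the bar.

Request:
{"method": "apply_moves", "body": {"targets": [[0.4,-0.82,0,0,0,-0.0014,0],[0.4,-0.82,0,0,0,0,0],[0.4,-0.82,0,0,0,0,0],[0,0,0.9,0,0,0,0],[0,0,0.9,0,0,0,0],[0,0,0.9,0,0,0,0],[0,0,0.9,0,0,0,0],[0,0,0.5,0,0,0,0],[0,0,0,0,0,0,0]]}}

```text
clock: 7.25
tcp_pos: [560.3, 276.5, 79.1]
tcp_rot: [0.0, 0.993, 0.122, -0.001]
wrist_force: [0.1, -0.1, 0.2]
gripper_width: 44.1
gripper_force: 0.0
```

```bash
python3 look.py w3 tool_mid:34 tool_band:34
```

```text
7.25 [560.30633698 276.45717     79.10605733] [[0.9704, 0.2416, -0.0027], [0.2416, -0.9704, -0.0008], [-0.0028, 0.0001, -1.0]] [ 0.07820579 -0.07174775  0.20308694] 44.052537999703645
tool_mid [321.  252.7] 0.95 [537.5 270.6  34. ]
tool_mid [ 46.6 204.2] 0.62 [527. 476.  34.]
tool_band [319.5 171. ] 0.66 [599.3 287.1  34. ]
```

View pics/w3.png

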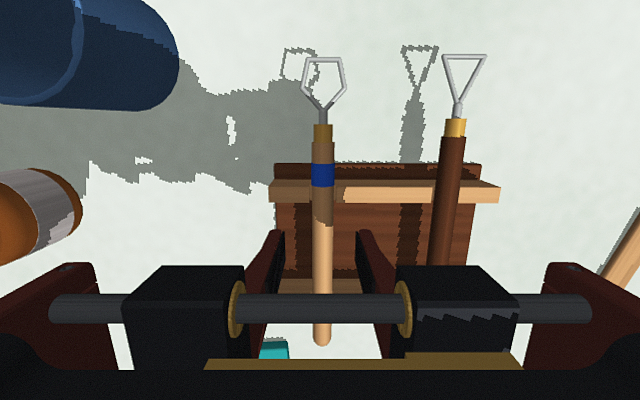

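The blue-banded handle sits centred between the fingers (handle at column 322, band at about (323,176)). Lower the gripper and grip.

Request:
{"method": "apply_moves", "body": {"targets": [[0,0,0.9,0,0,0,0],[0,0,0.9,0,0,0,0],[0,0,0.7,0,0,0,0],[0,0,0.3,0,0,0,0],[0,0,0,0,0,0,0],[0,0,0,0,0,0,-1],[0,0,0,0,0,0,-1],[0,0,0,0,0,0,-1],[0,0,0,0,0,0,-1],[0,0,0,0,0,0,-1]], "grip_force": 30}}

```text
clock: 8.4
tcp_pos: [561.6, 275.9, 25.1]
tcp_rot: [-0.0, 0.993, 0.121, 0.0]
wrist_force: [0.3, 0.7, 2.6]
gripper_width: 15.5
gripper_force: 30.0
```

Request:
{"method": "apply_moves", "body": {"targets": [[0,0,-0.5,0,0,0,-1],[0,0,-1,0,0,0,-1],[0,0,-1,0,0,0,-1],[0,0,-1,0,0,0,-1],[0,0,-1,0,0,0,-1],[0,0,-1,0,0,0,-1],[0,0,-0.5,0,0,0,-1],[0,0,0,0,0,0,-1]]}}

```text
clock: 9.2
tcp_pos: [562.3, 276.2, 146.6]
tcp_rot: [-0.0, 0.993, 0.121, 0.002]
wrist_force: [-0.0, 0.3, -1.5]
gripper_width: 15.3
gripper_force: 30.0
```

```bash
python3 look.py w4 tool_band:150
python3 - <<'E'
from h import *
st=status.state(); im=cv2.imread("pics/w4.png"); C=cam("wrist",st); Rt=q2R(st["tcp_rot"])
h=cv2.cvtColor(im,cv2.COLOR_BGR2HSV); m=((h[...,0]>100)&(h[...,0]<130)&(h[...,1]>150)&(h[...,2]>60)).astype(np.uint8)
m[:, :270]=0; m[:,380:]=0; m[250:]=0
n,l,s,ce=cv2.connectedComponentsWithStats(m)
i=1+np.argmax(s[1:,4]); print(s[i],ce[i]); np.save("pics/band4.npy",ce[i])
# band in tool frame assuming axis at tool z=-dz, top of surface visible
T=np.array(cams.camera_params("wrist")["tool_from_camera"])
for zz in (-8,-11):
    d=T[:3,:3]@np.array([(ce[i][0]-C[1])/C[0],(ce[i][1]-C[2])/C[0],1]); t=(zz-8*0.6-T[2,3])/d[2]; print(zz,T[:3,3]+t*d)
# width in px
print("edges",s[i][2], "dist by width", C[0]*16/s[i][2])
E
```

```text
9.2 [562.31279694 276.18413072 146.61060192] [[0.9706, 0.2408, 0.0031], [0.2408, -0.9706, 0.0013], [0.0033, -0.0005, -1.0]] [-0.01951789  0.27440062 -1.45344937] 15.27744986410986
tool_band [317.7 195. ] 0.78 [596.2 286.6 150. ]
[305 179  31  34 910] [319.74725275 196.46923077]
-8 [ 37.13001086  -0.80350245 -12.8       ]
-11 [ 37.92821303  -0.80617479 -15.8       ]
edges 31 dist by width 145.31198186567295
```

View pics/w4.png

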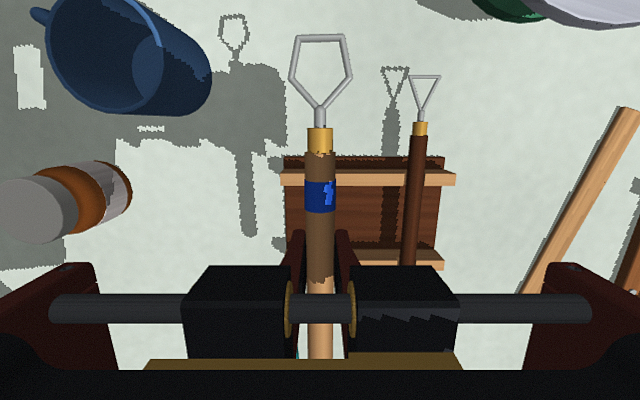

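The tool is gripped, straight along the image column, with the band at about (320,196). The grip sits 38 mm from the band, as planned. Now carry it over to the rack, then yaw and slant.

Request:
{"method": "apply_moves", "body": {"targets": [[-0.3,0.98,0,0,0,0,-1],[-0.3,0.98,0,0,0,0,-1],[-0.3,0.98,0,0,0,0,-1],[-0.3,0.98,0,0,0,0,-1],[-0.3,0.98,0,0,0,0,-1],[-0.3,0.98,0,0,0,0,-1],[-0.3,0.98,0,0,0,0,-1],[-0.3,0.98,0,0,0,0,-1],[-0.3,0.98,0,0,0,0,-1],[-0.3,0.98,0,0,0,0,-1]]}}

```text
clock: 10.3
tcp_pos: [549.0, 70.2, 143.3]
tcp_rot: [-0.0, 0.993, 0.121, -0.001]
wrist_force: [0.6, -0.1, -0.2]
gripper_width: 15.3
gripper_force: 30.0
```

Request:
{"method": "apply_moves", "body": {"targets": [[0.25,0.98,0,0,0,0,-1],[0.25,0.98,0,0,0,0,-1],[0.25,0.98,0,0,0,0,-1],[0.25,0.98,0,0,0,0,-1],[0.25,0.98,0,0,0,0,-1],[0.25,0.98,0,0,0,0,-1],[0.25,0.98,0,0,0,0,-1],[0.25,0.98,0,0,0,0,-1],[0.25,0.98,0,0,0,0,-1],[0.25,0.98,0,0,0,0,-1]]}}

```text
clock: 11.3
tcp_pos: [646.7, -108.7, 144.7]
tcp_rot: [-0.0, 0.993, 0.121, 0.0]
wrist_force: [-0.1, 0.3, -1.0]
gripper_width: 14.9
gripper_force: 30.0
```

Request:
{"method": "apply_moves", "body": {"targets": [[0,0,0,0,0,0.0082,-1],[0,0,0,0,0.0125,0,-1],[0,0,0,0,0.0125,0,-1],[0,0,0,0,0.0125,0,-1],[0,0,0,0,0.0125,0,-1],[0,0,0,0,0,0,-1],[0,0,0,0,0,0,-1]]}}

```text
clock: 12.0
tcp_pos: [645.9, -107.9, 144.8]
tcp_rot: [-0.015, 0.983, 0.094, 0.155]
wrist_force: [0.9, 0.0, -0.1]
gripper_width: 15.1
gripper_force: 30.0
```

```bash
cat > plan.py <<'E'
from h import *
# current vs target TCP (given butt target offset o=(r,l,z) from hood), shift in tool axes /20mm
H=np.array([501.1,-136.3,52]); r=np.array([.9815,.1917,0]); l=np.array([-.1917,.9815,0]); k=np.array([0,0,1.])
def now():
    st=status.state(); Rt=q2R(st["tcp_rot"]); B=st["tcp_pos"]-102.5*Rt[:,0]-9*Rt[:,2]; D=st["tcp_pos"]+37.5*Rt[:,0]-9*Rt[:,2]
    f=lambda p:np.array([(p-H)@r,(p-H)@l,(p-H)@k]).round(1)
    pitch=np.degrees(np.arcsin(Rt[2,0])); yaw=np.degrees(np.arctan2(Rt[1,0],Rt[0,0])); roll=np.degrees(Rt[2,1])
    print("t",st["clock"],"butt",f(B),"band",f(D)-[140,0,0],"pitch",pitch.round(2),"yaw",yaw.round(2),"roll",roll.round(2),"F",st["wrist_force"].round(1),"w",st["gripper_width"].round(1))
    return st,Rt,B
def shift(o,Rt,B): print("to",o,"units",(Rt.T@(H+o[0]*r+o[1]*l+o[2]*k-B)/20).round(2))
E
python3 - <<'E'
from plan import *
st,Rt,B=now(); shift((47.6,-.4,16),Rt,B)
for c in ["side","wrist"]:
    im=cams.get_image(c); cv2.imwrite(f"pics/{c}5.png",im); C=cam(c,st)
    for t in ["tool_band","tool_butt","hood","clip"]:
        print(c,t,[(np.round(d["location"],1).tolist(),round(d["score"],2)) for d in spot_point(c,t)])
    D=B+140*Rt[:,0]; print("pred band,butt,hood,clip",*[proj(C,p).round(1) for p in (D,B,H,H+140*r)])
E
```

```text
Traceback (most recent call last):
  File "plan.py", line 8, in now
    print("t",st["clock"],"butt",f(B),"band",f(D)-[140,0,0],"pitch",pitch.round(2),"yaw",yaw.round(2),"roll",roll.round(2),"F",st["wrist_force"].round(1),"w",st["gripper_width"].round(1))
                                                                                                                                                              ^^^^^^^^^^^^^^^^^^^^^^^^^
AttributeError: 'float' object has no attribute 'round'
```

```bash
sed -i 's/st\["gripper_width"\].round(1)/round(st["gripper_width"],1)/' plan.py
python3 - <<'E'
from plan import *
st,Rt,B=now(); shift((47.6,-.4,16),Rt,B)
for c in ["side","wrist"]:
    im=cams.get_image(c); cv2.imwrite(f"pics/{c}5.png",im); C=cam(c,st)
    for t in ["tool_band","tool_butt","hood","clip"]:
        print(c,t,[(np.round(d["location"],1).tolist(),round(d["score"],2)) for d in spot_point(c,t)])
    D=B+140*Rt[:,0]; print("pred band,butt,hood,clip",*[proj(C,p).round(1) for p in (D,B,H,H+140*r)])
E
```

```text
t 12.0 butt [47.3  0.3 69.8] band [ 40.5   0.  112.9] pitch 17.91 yaw 10.92 roll -0.01 F [ 0.9  0.  -0.1] w 15.1
to (47.6, -0.4, 16) units [-0.81  0.04  2.57]
side tool_band [([297.5, 125.9], 0.68)]
side tool_butt [([293.7, 182.1], 0.46), ([327.7, 146.7], 0.45)]
side hood [([342.7, 274.3], 0.91), ([217.4, 298.3], 0.74)]
side clip [([307.6, 153.3], 0.97), ([365.8, 179.8], 0.82), ([215.8, 298.3], 0.74), ([299.7, 263.8], 0.69), ([297.7, 125.7], 0.29)]
pred band,butt,hood,clip [295.  127.8] [327.7 146.6] [338.9 163.7] [305.7 153.1]
wrist tool_band [([317.0, 194.1], 0.56)]
wrist tool_butt []
wrist hood []
wrist clip []
pred band,butt,hood,clip [321.2 193.7] [320.9 397. ] [321.1 399.7] [320.6 245. ]
```

Side-camera detections of the butt and clip agree with my predictions within 2 px. Go to the pre-entry pose, then slide in along the axis.

Request:
{"method": "apply_moves", "body": {"targets": [[-0.2,0.01,0.65,0,0,0,-1],[-0.2,0.01,0.65,0,0,0,-1],[-0.2,0.01,0.65,0,0,0,-1],[-0.2,0.01,0.62,0,0,0,-1],[0,0,0,0,0,0,-1],[-0.5,0,0,0,0,0,-1],[-0.5,0,0,0,0,0,-1],[0,0,0,0,0,0,-1]]}}

```text
clock: 13.3
tcp_pos: [625.9, -111.2, 84.2]
tcp_rot: [-0.015, 0.983, 0.094, 0.155]
wrist_force: [0.7, 0.5, -0.5]
gripper_width: 15.1
gripper_force: 30.0
```

```bash
python3 - <<'E'
from plan import *
st,Rt,B=now(); shift((0,-.4,0.5),Rt,B)
im=cams.get_image("side"); C=cam("side",st)
for t in ["tool_band","tool_butt"]:
    print(t,[(np.round(d["location"],1).tolist(),round(d["score"],2)) for d in spot_point("side",t)])
D=B+140*Rt[:,0]; print("pred band,butt,hood,clip",*[proj(C,p).round(1) for p in (D,B,H,H+140*r)])
cv2.imwrite("pics/s6.png",cv2.resize(im[110:210,260:400],None,fx=5,fy=5,interpolation=cv2.INTER_CUBIC))
E
```

```text
t 13.3 butt [27.   0.9  9.3] band [20.2  0.6 52.3] pitch 17.9 yaw 10.93 roll -0.07 F [ 0.7  0.5 -0.5] w 15.1
to (0, -0.4, 0.5) units [-1.42  0.07  0.  ]
tool_band [([302.6, 141.8], 0.56)]
tool_butt [([328.9, 160.8], 0.59)]
pred band,butt,hood,clip [300.5 141.7] [332.3 160. ] [338.9 163.7] [305.7 153.1]
```

View pics/s6.png

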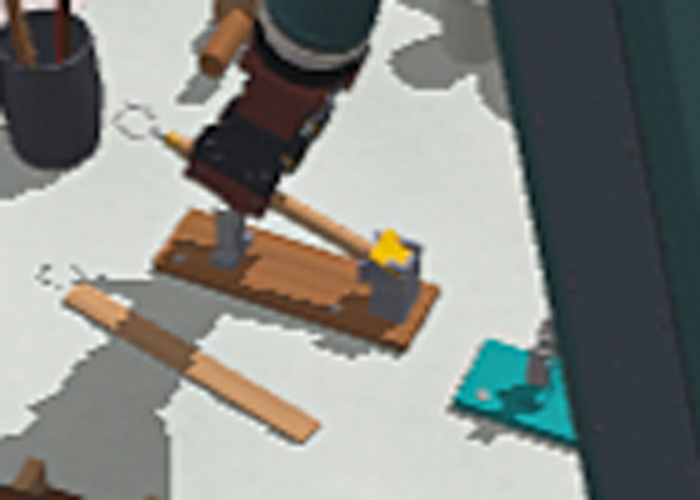

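The side view shows the slanted tool with its butt entering the mouth of the yellow hood (crop about (370,245)). Sliding in gently.

Request:
{"method": "apply_moves", "body": {"targets": [[-0.15,0.07,0,0,0,0,-1],[-0.2,0,0,0,0,0,-1],[-0.2,0,0,0,0,0,-1],[-0.2,0,0,0,0,0,-1],[-0.2,0,0,0,0,0,-1],[-0.2,0,0,0,0,0,-1],[0,0,0,0,0,0,-1]]}}

```text
clock: 14.15
tcp_pos: [605.9, -116.8, 77.1]
tcp_rot: [-0.015, 0.983, 0.094, 0.155]
wrist_force: [-0.3, 0.8, -0.6]
gripper_width: 15.1
gripper_force: 30.0
```

Request:
{"method": "apply_moves", "body": {"targets": [[-0.1,0,0,0,0,0,-1],[-0.1,0,0,0,0,0,-1],[0,0,0,0,0,0,-1]]}}

```text
clock: 14.45
tcp_pos: [602.9, -117.6, 76.2]
tcp_rot: [-0.015, 0.983, 0.094, 0.156]
wrist_force: [1.1, -0.9, 0.1]
gripper_width: 15.3
gripper_force: 30.0
```

```bash
python3 -c "
from plan import *
now()"
```

```text
t 14.45 butt [ 3.2 -1.   1.1] band [-3.6 -1.2 44.3] pitch 17.99 yaw 10.97 roll -0.02 F [ 1.1 -0.9  0.1] w 15.3
```

Request:
{"method": "apply_moves", "body": {"targets": [[-0.06,-0.03,0,0,0,0,-1],[-0.06,0,0,0,0,0,-1],[0,0,0,0,0,0,-1]]}}

```text
clock: 14.75
tcp_pos: [600.5, -117.4, 75.5]
tcp_rot: [-0.015, 0.983, 0.094, 0.156]
wrist_force: [-0.0, -0.2, -1.2]
gripper_width: 15.3
gripper_force: 30.0
```

Request:
{"method": "apply_moves", "body": {"targets": [[-0.06,0,0,0,0,0,-1],[0,0,0,0,0,0,-1]]}}

```text
clock: 14.95
tcp_pos: [600.0, -117.8, 75.4]
tcp_rot: [-0.015, 0.983, 0.094, 0.156]
wrist_force: [1.7, 0.8, -0.9]
gripper_width: 15.4
gripper_force: 30.0
```

Request:
{"method": "apply_moves", "body": {"targets": [[-0.06,0,0,0,0,0,-1],[0,0,0,0,0,0,-1]]}}

```text
clock: 15.15
tcp_pos: [599.8, -118.3, 75.5]
tcp_rot: [-0.015, 0.983, 0.094, 0.157]
wrist_force: [4.8, 1.6, -0.1]
gripper_width: 15.3
gripper_force: 30.0
```

Contact with the back wall (about 5 N along +x), at the expected position. Hold briefly, then swing down about the butt until near the lips.

Request:
{"method": "apply_moves", "body": {"targets": [[-0.006,0,0.134,0,-0.0042,0,-1],[-0.006,0,0.134,0,-0.0042,0,-1],[-0.006,0,0.134,0,-0.0042,0,-1],[-0.006,0,0.134,0,-0.0042,0,-1],[-0.006,0,0.134,0,-0.0042,0,-1],[-0.006,0,0.134,0,-0.0042,0,-1],[0,0,0,0,0,0,-1]]}}

```text
clock: 15.85
tcp_pos: [602.2, -117.3, 58.9]
tcp_rot: [-0.007, 0.992, 0.096, 0.077]
wrist_force: [3.9, 1.0, -0.1]
gripper_width: 15.2
gripper_force: 30.0
```

```bash
python3 -c "
from plan import *
now()"
```

```text
t 15.85 butt [ 0.3 -0.7 -0.1] band [-1.4 -0.7 21.6] pitch 8.91 yaw 11.03 roll 0.01 F [ 3.9  1.  -0.1] w 15.2
```

Right on the arc. Continue in small steps through the lips.

Request:
{"method": "apply_moves", "body": {"targets": [[-0.006,0,0.134,0,-0.0042,0,-1],[-0.006,0,0.134,0,-0.0042,0,-1],[-0.006,0,0.134,0,-0.0042,0,-1],[0,0,0,0,0,0,-1]]}}

```text
clock: 16.25
tcp_pos: [603.0, -117.2, 51.2]
tcp_rot: [-0.003, 0.995, 0.096, 0.038]
wrist_force: [1.8, 1.0, 3.3]
gripper_width: 15.2
gripper_force: 30.0
```

Request:
{"method": "apply_moves", "body": {"targets": [[0,0,0.1,0,-0.0028,0,-1],[0,0,0.1,0,-0.0028,0,-1],[0,0,0,0,0,0,-1]]}}

```text
clock: 16.55
tcp_pos: [603.0, -117.2, 47.3]
tcp_rot: [-0.002, 0.995, 0.096, 0.02]
wrist_force: [1.1, 0.4, 4.6]
gripper_width: 15.4
gripper_force: 30.0
```

```bash
python3 -c "
from plan import *
now()"
```

```text
t 16.55 butt [ 0.9 -0.7  0.1] band [ 0.8 -0.8  5.9] pitch 2.36 yaw 11.0 roll 0.02 F [1.1 0.4 4.6] w 15.4
```

Request:
{"method": "apply_moves", "body": {"targets": [[0,0,0.1,0,-0.0028,0,-1],[0,0,0.1,0,-0.0028,0,-1],[0,0,0,0,0,0,-1]]}}

```text
clock: 16.85
tcp_pos: [602.3, -117.2, 43.1]
tcp_rot: [-0.0, 0.995, 0.096, 0.002]
wrist_force: [-0.3, 0.2, 7.1]
gripper_width: 15.6
gripper_force: 30.0
```

Request:
{"method": "apply_moves", "body": {"targets": [[0,0,0.06,0,0,0,-1],[0,0,0.06,0,0,0,-1],[0,0,0,0,0,0,-1]]}}

```text
clock: 17.15
tcp_pos: [602.3, -117.2, 42.9]
tcp_rot: [-0.0, 0.995, 0.096, 0.003]
wrist_force: [-5.2, 1.4, 24.6]
gripper_width: 15.3
gripper_force: 30.0
```

```bash
python3 - <<'E'
from plan import *
st,Rt,B=now()
C=cam("wrist",st); im=cams.get_image("wrist"); cv2.imwrite("pics/w7.png",im)
print([(d["location"],d["score"]) for d in spot_point("wrist","tool_band")],proj(C,B+140*Rt[:,0]))
C=cam("side",st); im=cams.get_image("side")
D=H+140*r
print([(d["location"],d["score"]) for d in spot_point("side","tool_band")],proj(C,D),proj(C,D+[0,0,12]))
E
```

```text
t 17.15 butt [ 0.5 -0.5 -0.7] band [ 0.5 -0.7  0.1] pitch 0.29 yaw 11.0 roll 0.01 F [-5.2  1.4 24.6] w 15.3
[([315.6, 193.3], 0.59), ([318.4, 193.5], 0.28)] [321.214289   193.88069487]
[([310.2, 151.4], 0.47), ([201.7, 261.0], 0.27)] [305.7374107 153.1449935] [305.64210254 150.88695251]
```

```bash
python3 - <<'E'
from plan import *
for n in ("w4","wrist5","w7"):
    im=cv2.imread(f"pics/{n}.png"); h=cv2.cvtColor(im,cv2.COLOR_BGR2HSV).astype(int)
    for nm,m in (("blue",(h[...,0]>100)&(h[...,0]<130)&(h[...,1]>150)&(h[...,2]>60)),("brass",(h[...,0]>14)&(h[...,0]<28)&(h[...,1]>110)&(h[...,2]>100))):
        m=m.astype(np.uint8); m[:,:280]=0; m[:,360:]=0; m[250:]=0
        k,l,s,ce=cv2.connectedComponentsWithStats(m); i=1+np.argmax(s[1:,4]); print(n,nm,s[i],ce[i].round(1))
a=cv2.imread("pics/w4.png")[0:260,240:400]; b=cv2.imread("pics/w7.png")[0:260,240:400]
cv2.imwrite("pics/cmp.png",cv2.resize(np.hstack([a,b]),None,fx=2.3,fy=2.3,interpolation=cv2.INTER_CUBIC))
E
```

```text
w4 blue [305 179  31  34 910] [319.7 196.5]
w4 brass [309 128  24  30 593] [320.6 140.5]
wrist5 blue [305 180  31  33 898] [320.  196.5]
wrist5 brass [ 309  128   26   54 1125] [321.6 154.1]
w7 blue [304 179  32  34 678] [319.5 196.7]
w7 brass [307 128  26  36 710] [320.1 143.6]
```

View pics/cmp.png

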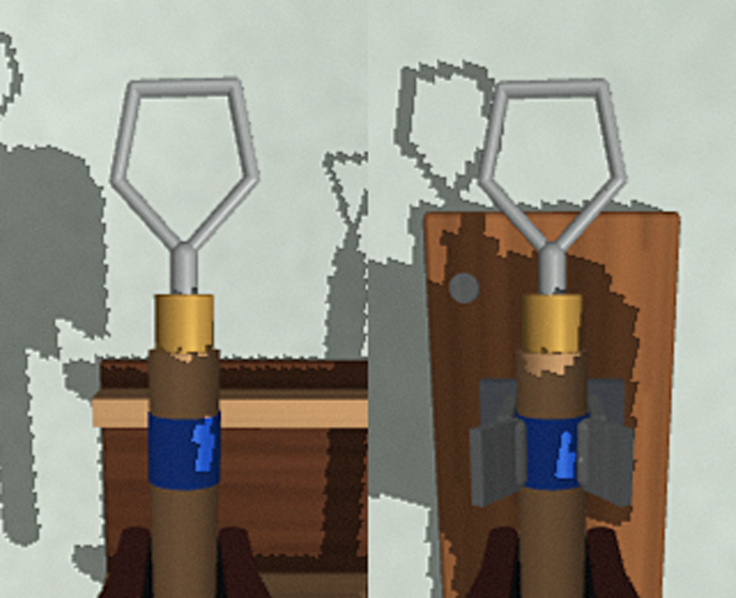

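The crop (left: in air, right: now) shows the spring nubs closed over the blue band. The tool's pose in the hand is unchanged, so it has snapped in and is seated. Relax the push, open and retreat.

Request:
{"method": "apply_moves", "body": {"targets": [[0,0,-0.06,0,0,0,-1],[0,0,0,0,0,0,-0.4],[0,0,0,0,0,0,-0.2],[0,0,0,0,0,0,0],[0,0,0,0,0,0,0],[0,0,-0.3,0,0,0,0],[0,0,-1,0,0,0,0],[0,0,-1,0,0,0,0],[0,0,-1,0,0,0,0],[0,0,-1,0,0,0,0]]}}

```text
clock: 18.35
tcp_pos: [602.1, -117.2, 128.9]
tcp_rot: [-0.0, 0.995, 0.096, 0.003]
wrist_force: [-0.5, -0.6, 0.6]
gripper_width: 43.9
gripper_force: 0.0
```

Request:
{"method": "apply_moves", "body": {"targets": [[0,0,-1,0,0,0,0],[0,0,-0.5,0,0,0,0],[0,0,0,0,0,0,0],[0,0,0,0,0,0,0]]}}

```text
clock: 18.75
tcp_pos: [601.7, -117.1, 157.4]
tcp_rot: [-0.0, 0.995, 0.096, 0.003]
wrist_force: [-0.0, 0.0, 0.0]
gripper_width: 43.9
gripper_force: 0.0
```

```bash
python3 look.py w8 tool_band:52 clip:52 tool_mid:52 tool_butt:52
python3 - <<'E'
from rect import *
from plan import H,r,l
im,C=rectify("w8",52,(H+77*r)[:2],np.radians(11.05),260,60)
h=cv2.cvtColor(im,cv2.COLOR_BGR2HSV).astype(int); m=((h[...,0]>100)&(h[...,0]<130)&(h[...,1]>150)&(h[...,2]>60)).astype(np.uint8)
k,_,s,ce=cv2.connectedComponentsWithStats(m); i=1+np.argmax(s[1:,4]); print(s[i],ce[i]*.5-[130+63,30])
p=cams.get_image("side"); C=cam("side")
for t in ("tool_band","tool_mid","tool_butt"): print(t,[(d["location"],round(d["score"],2)) for d in spot_point("side",t)])
print([proj(C,H+a*r).round(1) for a in (140,77,0)])
E
```

```text
18.75 [ 601.69141213 -117.1220729   157.40016131] [[0.9817, 0.1904, 0.0055], [0.1904, -0.9817, 0.0015], [0.0057, -0.0004, -1.0]] [-0.02065599  0.0252949   0.04448178] 43.904762667671065
tool_band [316.9 165.9] 0.76 [ 635.9 -107.1   52. ]
tool_band [ 10.2 177.5] 0.57 [570.8 172.3  52. ]
clip [318.4 161.6] 0.75 [ 640.  -107.7   52. ]
tool_mid [320.9 228.8] 0.67 [ 575.6 -122.6   52. ]
tool_mid [321.7 203.7] 0.29 [ 601.  -118.4   52. ]
tool_butt [317.5 296.3] 0.57 [ 500.3 -133.6   52. ]
[370  48  32  25 692] [-0.45736994  0.21242775]
tool_band [([307.1, 153.2], 0.46)]
tool_mid [([320.6, 158.6], 0.49)]
tool_butt [([338.7, 163.8], 0.63)]
[array([305.7, 153.1]), array([320.4, 157.8]), array([338.9, 163.7])]
```

Both cameras put the band within about 0.5 mm of home, and the butt and middle match the stored position. Handing in.

```bash
python3 -c "
from plant import robot
print(robot.sign_off())"
```

```text
the job is handed in; nothing more can be done
None
```

The blue-banded tool was tucked under the hood, snapped level into the wooden rack's clip and released; my last camera check put the band about 0.5 mm from home, and I handed in at about 19 s without receiving a verdict.

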